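# Screw the elbow adaptor into the clamped flow head

## Task

Take the plastic elbow adaptor out of its cup, screw it clockwise, pressing only lightly, into the flow head held in the desk clamp until you feel its nose come up against the rubber seal, then give it one eighth of a turn (45 degrees) more and let go. Do not force it or over-tighten it, and leave the other things on the desk alone.

Things in the scene. Friction and masses are not known exactly. Their poses are not given: they have to be found in the camera images.
- elbow: Loose grey plastic elbow, about 90 g, 76 mm tall, upright. Origin: centre of the nose's underside; z up along the nose, the screw axis. From below: nose 22 mm in diameter (end bevelled 2 mm) up to z 36 mm, flange 44 mm in diameter at z 36 to 40, grip block at z 40 to 76. A half turn makes no difference to how it fits.
- elbow_grip (a point): On the elbow's axis at its z = 62 mm, middle of the rectangular grip block: 30 mm along the elbow's x, 20 mm along its y. Hold it across the two flat y faces. Axes as the elbow.
- elbow_lugs (a point): On the elbow's axis at its z = 8 mm, between its two thread lugs: round pins 5 mm thick that stick out of the nose along the elbow's +y and -y, 34 mm over both.
- elbow_barb (a point): End of the elbow's hose barb, 16 to 20 mm in diameter, which points along the elbow's +x, 49 mm from its axis and at its z = 60 mm.
- holder: White plastic ring (cup) fixed to the desk in which the elbow waits: 54 mm outside, 39 mm inside, 14 mm high; the elbow's nose stands on the desk inside it. Origin: centre of its underside.
- port: Flow head: upright white round socket, 52 mm outside diameter, between two aluminium jaws on a grey base plate (150 mm along x, 90 along y, 10 thick) fixed to the desk. Origin: centre of the plate's underside; z up along the bore axis. Over 45 N of contact force between elbow and port (jammed, rammed or cross-threaded) counts as forcing it.
- port_rim (a point): Centre of the flow head's mouth, at the port's z = 50 mm; the bore is 38 mm in diameter there. The elbow's flange stays above the rim (about 5 mm when tight).
- port_land (a point): On the bore axis at the port's z = 40.5 mm: flat ledge on which the lugs ride (elbow origin then at port z about 35 mm). Its hole is 24 mm wide. Two gaps, opposite one another, let the lugs drop through when within about 6 degrees of a gap's middle. The gaps lie along the port's +x and -x, but up to 0.5 rad (30 degrees) off either way, differently each time: feel for them.
- port_thread (a point): Start of the two-start thread below the gaps. Once dropped in, the elbow's origin is at port z 24 to 25.5 mm. Turned clockwise from above it goes down 3.8 mm per rad (3 mm in 45 degrees), with about 1 mm play up and down; it meets the seal after 15 to 75 degrees. Blocked anticlockwise, and clockwise at about 140 degrees. It holds by itself when let go; it may then rise by the play.
- seal: Black springy rubber disc, 23 mm wide, at the bottom of the bore. Origin: centre of its top, at port z = 22 mm, up to 1.3 mm higher or lower (seals differ). It resists with 6 N at first touch, then 3.5 N per mm more: a press under 6 N no longer moves the elbow down as it turns, until the thread draws it in. Good is 1.1 to 3.7 mm pressed, beyond 5.2 mm it is crushed.
- vial: Bystander: small white vial with black cap, 32 mm in diameter, 50 mm high. Origin: centre of its underside.
- jar: Bystander: glass jar with white lid, 72 mm in diameter, 85 mm high. Origin: centre of its underside.
- spray: Bystander: white bottle, 52 mm in diameter, 160 mm high. Origin: centre of its underside.
- meter: Bystander: flat black hand-held meter, 100 x 55 x 20 mm, long side along its x. Origin: centre of its underside.
Mind the look-alikes: they are no part of the job. There is more than one size of the elbow; the job needs the smallest.

How it is judged (in metres and radians):
On the way, in this order (a step that is already met when the one before it is completed fails the run):
1. the elbow is lifted clear of its cup (height (world z) of elbow above 0.06 m), for 0.1 s.
2. the elbow's lugs have dropped through the gaps into the thread, upright in the bore, seal not yet pressed (z of elbow in the frame of port below 0.0275 m and horizontal distance between elbow and port below 0.004 m and angle between elbow's own z axis and vertical below 0.12 rad and distance of seal from where it was at the start of the episode below 0.0008 m), for 0.1 s.
At the end, for the whole second after the job is handed in: The elbow stands released and still in the flow head, upright (within 7 degrees), within 4 mm of the bore axis, and holds the seal pressed down by 1.1 to 3.7 mm, that is 45 degrees past first touch, within about 11 degrees, the play of the thread included (distance of seal from where it was at the start of the episode between 0.0011 and 0.0037 m and horizontal distance between elbow and port below 0.004 m and angle between elbow's own z axis and vertical below 0.12 rad and z of elbow in the frame of port below 0.023 m and linear speed of elbow below 0.01 m/s).
It fails at once if the seal is crushed by over-tightening (more than 5.2 mm) (distance of seal from where it was at the start of the episode above 0.0052 m).
It fails at once if the elbow is forced against the flow head (contact force over 45 N) (contact force between elbow and port above 45 N).
It fails at once if another thing on the desk is disturbed (moved over 20 mm) (distance of any of vial, jar, spray, meter from where it was at the start of the episode above 0.02 m).
It also fails if it takes over 72 s, if anything falls off the work surface, if the arm or the gripper's body presses on something with over 40 N, if the wrist force passes 120 N, or if a joint passes its speed limit or range.

## Robot

A 6-joint arm with a two-finger parallel gripper is mounted at the origin on the work surface. World frame = base frame: x ahead of the robot, y to its left, z up, the work surface at z = 0. Lengths are in m, angles in degrees, forces in N, time in s.
With the tool pointing down it reaches from about 0.3 to 0.775 m from the base axis. Payload 14.6 kg.
Tool frame: the origin (TCP) lies between the finger pads; the fingertips stand 8 mm ahead of it and the grasp point (between the pads) lies 11 mm behind it; x points along the fingers, z is the direction in which the jaws open and shut, and the axes are right-handed (so a half turn about x gives the same grasp; the last joint's range is limited). The gripper opens to 85 mm and grips with 20 to 120 N. Pads are 22 mm wide; open, the fingers measure 114 mm over their backs; the gripper's body (76 mm by 85 mm) begins 54 mm behind the grasp point. The pads swing forward as they close: fully open they stand 13 mm farther back than shut.
Start: joints at [71.127, 17.183, 87.147, -0, 75.671, -3.816], TCP at [0.143, 0.531, 0.212] pointing down, gripper open.
Joint ranges: [-173.82, 173.82], [-45.26, 126.66], [13.44, 144.39], [-59.66, 239.66], [0, 175.72], [-146.38, 146.38]. Speed limits (degrees/s): [127.2, 127.2, 147.25, 180, 180, 180].

## Interface

Orientations are given as [roll, pitch, yaw] about the fixed x, y, z axes, in that order (R = Rz(yaw) Ry(pitch) Rx(roll)).
In Python, from rig import monitor, cams, ctrl, models gives the robot as it stands. The module is installed in compiled form; this text tells all that it offers.
- The arm moves only by the tool jog_arm, never from a script. Its arguments are lists of equal length, an entry for each row: "delta_pos": the shift along the world's x, y, z in m, a list of three; "angular": the turn, a rotation vector about the world's x, y, z in degrees, a list of three; "grip": the gripper's target within -1 to 1 (shut at 1, half-way at 0, fully open at -1). In form: {"delta_pos": [[tx, ty, tz], ...], "angular": [[wx, wy, wz], ...], "grip": [grip, ...]}. A call has 1 to 10 rows; each row shifts and turns the pose as measured when the row begins; what a row does not reach is not made up. A row lasts 1/8 s, in which the tool goes at most 62.5 mm and 10.7 degrees, less where a joint would pass 70% of its speed; a pose out of reach is approached as far as the arm can. A call is refused whole if a number of a shift passes 0.0625 or a number of a turn 10.7, either way. A call with a gripper value outside its range is refused whole. The fingers move at their own pace and stop on an object; the grip force is fixed at half the most. Time passes only in rows, so rows that do not move let the fingers close. It gives the time, the measured TCP pose, the force and the opening at its end, in the units of the state.
- monitor.observe(): the state, without advancing time (a new reading comes with each control period).
- cams.camera(name): name is "scene" or "top"; returns a dict with "frame" (384x512x3 uint8, red, green, blue), "depth" (384x512 float32, m along the optical axis (not along the pixel's ray), 0 where there is no reading), "mtx" (3x3 intrinsics, pixels), "R" (3x3) and "t" (3): a world point X has camera coordinates R X + t. Camera axes: x right, y down, z forward; pixel columns grow to the right and rows downward; lengths in m; the calibration is good to about 2 mm. A picture is of the moment at which its call begins.
- ctrl.close_job(): hands the job in, once; it reports no verdict.
Trained networks look in a picture, given as the dict that the camera call returned (one of the last four; its "shot" number tells which), for a name from the list of things; names that differ only in an ending like _2 or _b are one class to them, and where a whole thing is asked for, a point or a joint stands for the part that bears it (a point fixed in the world has none). Each returns a list of dicts, best first, with "score" (0 to 1); they miss things now and then, are a little off and sometimes report something else, mostly with a low value. They report only what shows in the picture. A call takes as long as a camera call. They do not tell look-alikes from the thing itself.
- models.recognise(picture, query): "box" ([centre column, centre row, width, height] in pixels, round what is visible of it).
- models.outline_of(picture, query): "pixels" (384x512 bool, what is visible of it) and "box" ([centre column, centre row, width, height] in pixels, round what is visible of it).
- models.mark_of(picture, query): "xy" ([column, row] in pixels: a listed point, or the origin of a listed thing).
The state is a dict: "time_s": time; "q": joint angles; "dq": joint speeds; "joint_torque": joint torques, N m; "ee_pos": TCP position; "tcp_rot": TCP orientation; "ft_force": force on the tool from outside, world axes, zero at the start; "ft_torque": the same for the moment, N m; "gripper_width": finger opening in m.
Only numpy, scipy, OpenCV 4.12 (cv2) and the standard library are available. Lean on these libraries where they do the work, as an engineer would, in place of code of your own. Each camera call takes 0.05 s, during which the arm holds its last target. There are 200 camera calls.

## Working session

There is one attempt and no reset: what is moved stays moved. The work goes in short steps, Python scripts to look and compute and a tool call to move; the robot and the scene stay as the last step left them, time stands still between calls to the robot, and variables do not carry over. Pictures are saved under pics/ and viewed, about 8 in all and at most 12, crops included, and the job is handed in when it is done.

Besides the shell and the picture viewer there is one more tool, called in YAML: its name, and indented under it one key for each argument. jog_arm: Moves the arm, as the interface text tells. Its arguments: {"type":"object","properties":{"delta_pos":{"type":"array"},"angular":{"type":"array"},"grip":{"type":"array"}},"required":["delta_pos","angular","grip"]}

```bash
mkdir -p pics
cat > h.py <<'E'
import numpy as np, cv2
from rig import monitor, cams, ctrl, models
def xyz(p,c,r):
    d=float(p['depth'][int(round(r)),int(round(c))])
    k=np.linalg.inv(p['mtx'])@np.array([c,r,1.])*d
    return p['R'].T@(k-p['t'])
def cloud(p):
    h,w=p['depth'].shape; v,u=np.mgrid[:h,:w]
    k=np.stack([u,v,np.ones_like(u)],-1).reshape(-1,3)@np.linalg.inv(p['mtx']).T*p['depth'].reshape(-1,1)
    return ((k-p['t'])@p['R']).reshape(h,w,3)
def save(p,n): cv2.imwrite('pics/'+n,p['frame'][:,:,::-1])
E
python3 - <<'E'
from h import *
np.set_printoptions(precision=4,suppress=True)
s=monitor.observe(); print(s)
a={n:cams.camera(n) for n in('top','scene')}
cv2.imwrite('pics/a_top.png',a['top']['frame'][:,:,::-1]);cv2.imwrite('pics/a_scene.png',a['scene']['frame'][:,:,::-1])
for n,p in a.items():
    print(n,'cam pos',-p['R'].T@p['t'])
    for q in('elbow','holder','port','vial','jar','spray','meter'):
        for o in models.outline_of(p,q)[:4]:
            m=o['pixels']; c=cloud(p)[m&(p['depth']>0)]
            print(q,round(o['score'],2),np.round(o['box']),'lo',np.percentile(c,3,axis=0),'hi',np.percentile(c,97,axis=0))
    for q in('elbow_grip','elbow_barb','port_rim','elbow_lugs'):
        for o in models.mark_of(p,q)[:4]: print(q,round(o['score'],2),np.round(o['xy'],1),xyz(p,*o['xy']))
E
```

```text
{'time_s': 0.0, 'q': array([71.1248, 17.2152, 87.1805, -0.001 , 75.6699, -3.8178]), 'dq': array([-0.0024, -0.0433,  0.0484,  0.0753,  0.046 ,  0.0348]), 'joint_torque': array([ -0.0021, -54.3487, -36.1813,  -0.0002,   0.0039,   0.    ]), 'ee_pos': array([0.1428, 0.5309, 0.2118]), 'tcp_rot': array([ 177.0107,   89.9344, -108.0464]), 'ft_force': array([ 0.8606, -0.1587, -0.0494]), 'ft_torque': array([-0.0492, -0.0171, -0.0839]), 'gripper_width': 0.08525161944453347}
top cam pos [ 0.4204 -0.0197  1.146 ]
elbow 0.94 [161. 164.  33.  31.] lo [0.6604 0.2176 0.0514] hi [0.7283 0.2889 0.1056]
elbow 0.91 [158. 240.  30.  26.] lo [0.4553 0.214  0.0523] hi [0.5128 0.2857 0.1052]
elbow 0.81 [191. 195.  16.  23.] lo [0.5771 0.1422 0.0363] hi [0.6329 0.1826 0.0782]
holder 0.59 [194. 210.   7.   8.] lo [0.5685 0.1436 0.0077] hi [0.5864 0.1743 0.0188]
port 0.87 [301. 227.  55.  49.] lo [ 0.4658 -0.2202  0.0066] hi [ 0.576  -0.084   0.0506]
jar 0.8 [375. 200.  32.  30.] lo [ 0.5567 -0.404  -0.0003] hi [ 0.6199 -0.3292  0.0884]
spray 0.58 [117. 190.  32.  25.] lo [ 0.5957  0.3438 -0.0002] hi [0.6447 0
[... 1551 characters left out ...]
 0.0244]
elbow_grip 0.91 [272.9 111.9] [0.493  0.2569 0.0843]
elbow_grip 0.85 [283. 151.] [0.5982 0.1584 0.0764]
elbow_grip 0.58 [324.6 149. ] [0.6913 0.2289 0.0865]
elbow_barb 0.96 [251.  116.1] [0.409  0.2615 0.0064]
elbow_barb 0.84 [346.  144.7] [0.7297 0.2851 0.0795]
elbow_barb 0.76 [292.4 162.5] [0.639  0.1471 0.0673]
elbow_barb 0.66 [280. 163.] [0.5954 0.1544 0.0216]
port_rim 0.72 [122.2 271.4] [ 0.4745 -0.3633  0.0224]
port_rim 0.71 [196.1 219.3] [ 0.519  -0.1345  0.0115]
elbow_lugs 0.67 [271.5 125. ] [0.4936 0.2539 0.0288]
elbow_lugs 0.6 [283.5 163.4] [0.6026 0.1627 0.0166]
elbow_lugs 0.46 [191.8 218. ] [ 0.5123 -0.1428  0.023 ]
elbow_lugs 0.46 [124.6 272. ] [ 0.4715 -0.3579  0.0038]
```

Run:
```python
from h import *
np.set_printoptions(precision=4,suppress=True)
from scipy.optimize import least_squares
ims=[]
for n in('top','scene'):
    p=cams.camera(n); c=cloud(p); ok=p['depth']>0
    e=models.outline_of(p,'elbow')
    e=min(e,key=lambda o:abs(np.median(c[o['pixels']&ok],axis=0)[:2]-[.6,.16]).sum())
    roi=ok&(abs(c[...,0]-.6)<.07)&(abs(c[...,1]-.155)<.045)
    top=c[roi&(c[...,2]>.068)&(c[...,2]<.084)]
    print(n,'top pts',len(top),'mean',top.mean(0),'rect',cv2.minAreaRect((top[:,:2]*1000).astype(np.float32)))
    d=roi&(c[...,2]>.046)&(c[...,2]<.09)
    print(' all>46',d.sum(),cv2.minAreaRect((c[d][:,:2]*1000).astype(np.float32)))
    # port rim
    r=ok&(abs(c[...,2]-.05)<.004)&(np.hypot(c[...,0]-.52,c[...,1]+.153)<.045)
    P=c[r][:,:2]; print(' rim pts',len(P),P.min(0),P.max(0), 'z',np.median(c[r][:,2]))
    pl=ok&(abs(c[...,2]-.01)<.004)&(np.hypot(c[...,0]-.52,c[...,1]+.153)<.11)
    print(' plate',cv2.minAreaRect((c[pl][:,:2]*1000).astype(np.float32)))
    f=p['frame']
    for X in((.6,.16,.05),(.52,-.15,.03)):
        k=p['mtx']@(p['R']@np.array(X)+p['t']);u,v=(k[:2]/k[2]).astype(int)
        ims.append(cv2.resize(f[max(v-32,0):v+32,u-42:u+42],(390,295),interpolation=cv2.INTER_CUBIC)); print(' crop origin',u-42,v-32)
cv2.imwrite('pics/b.png',np.vstack([np.hstack(ims[:2]),np.hstack(ims[2:])])[:,:,::-1])
```

```text
top top pts 111 mean [0.6029 0.1593 0.0742] rect ((609.2628173828125, 156.57154846191406), (20.097187042236328, 63.786808013916016), 62.68316650390625)
 all>46 166 ((608.9571533203125, 156.6922149658203), (20.25630760192871, 64.43147277832031), 62.77082824707031)
 rim pts 120 [ 0.4975 -0.1753] [ 0.5461 -0.1266] z 0.050375188492367266
 plate ((530.2708740234375, -162.06971740722656), (165.57733154296875, 172.9054718017578), 57.76224899291992)
 crop origin 150 165
 crop origin 258 193
scene top pts 107 mean [0.6028 0.1599 0.0741] rect ((609.1776123046875, 158.35794067382812), (20.685209274291992, 66.1517105102539), 65.68612670898438)
 all>46 186 ((609.23291015625, 158.50418090820312), (21.01458168029785, 65.96050262451172), 66.47766876220703)
 rim pts 144 [ 0.4961 -0.1758] [ 0.5478 -0.1247] z 0.04997735505682752
 plate ((531.1961669921875, -152.23074340820312), (176.17593383789062, 187.08143615722656), 9.958495140075684)
 crop origin 241 124
 crop origin 149 188
```

View pics/b.png

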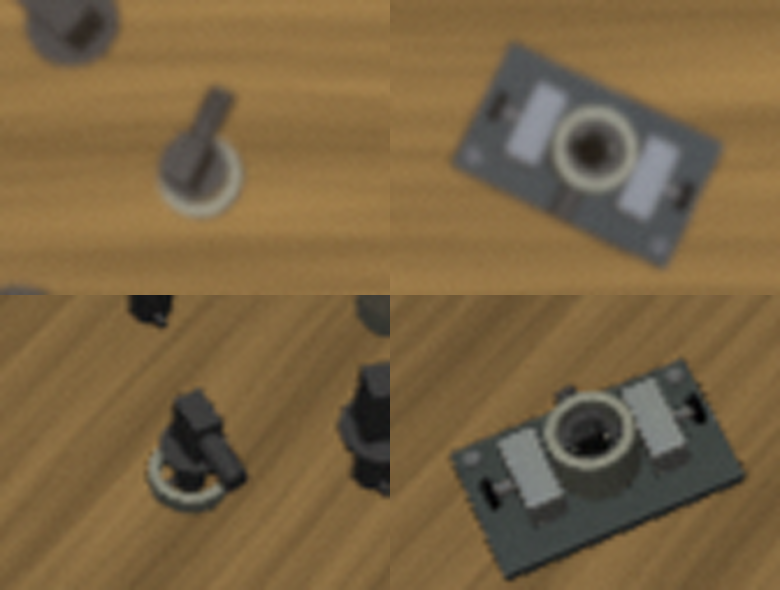

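View pics/a_top.png

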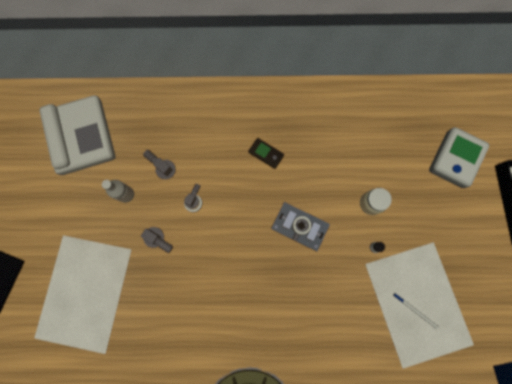

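Run:
```python
from h import *
from scipy.spatial.transform import Rotation as Ro
np.set_printoptions(precision=4,suppress=True)
s=monitor.observe();R=Ro.from_euler('xyz',s['tcp_rot'],degrees=True).as_matrix();print(R,'yaw of tool z',np.degrees(np.arctan2(R[1,2],R[0,2])))
for n in('top','scene'):
    p=cams.camera(n); c=cloud(p); ok=p['depth']>0
    # holder ring: bright pixels z~.014
    hsv=cv2.cvtColor(p['frame'],cv2.COLOR_RGB2HSV)
    m=ok&(np.hypot(c[...,0]-.59,c[...,1]-.163)<.04)&(abs(c[...,2]-.014)<.004)&(hsv[...,1]<80)
    P=(c[m][:,:2]*1000).astype(np.float32);print(n,'ring',len(P),cv2.minEnclosingCircle(P) if len(P) else '')
    # plate yaw from dark/grey px at z~.01 with low saturation
    m=ok&(np.hypot(c[...,0]-.522,c[...,1]+.15)<.1)&(c[...,2]>.0065)&(c[...,2]<.014)&(hsv[...,1]<90)
    m=cv2.morphologyEx(m.astype(np.uint8),cv2.MORPH_OPEN,np.ones((3,3)))>0
    print(' plate',m.sum(),cv2.minAreaRect((c[m][:,:2]*1000).astype(np.float32)))
    m=ok&(abs(c[...,2]-.05)<.003)&(np.hypot(c[...,0]-.522,c[...,1]+.15)<.032)&(hsv[...,1]<90)&(hsv[...,2]>120)
    print(' rim',cv2.minEnclosingCircle((c[m][:,:2]*1000).astype(np.float32)))
    m=ok&(np.hypot(c[...,0]-.594,c[...,1]-.164)<.03)&(c[...,2]>.072)&(c[...,2]<.082)
    print(' topface',m.sum(),cv2.minAreaRect((c[m][:,:2]*1000).astype(np.float32)))
```

```text
[[-0.     -0.9657  0.2598]
 [-0.0001  0.2598  0.9657]
 [-1.      0.     -0.0001]] yaw of tool z 74.94167850874699
top ring 64 ((592.8976440429688, 165.37689208984375), 26.461647033691406)
 plate 615 ((521.5317993164062, -151.49525451660156), (149.27166748046875, 88.07225036621094), 63.22792053222656)
 rim ((520.7468872070312, -151.0753936767578), 25.440073013305664)
 topface 71 ((593.85302734375, 164.8546905517578), (19.788543701171875, 29.27240753173828), 62.528751373291016)
scene ring 66 ((592.7906494140625, 161.36697387695312), 25.292747497558594)
 plate 594 ((521.97314453125, -150.5921630859375), (149.42601013183594, 90.19403839111328), 63.43369674682617)
 rim ((520.9913940429688, -150.5900421142578), 24.937023162841797)
 topface 70 ((592.2028198242188, 165.40321350097656), (20.25226593017578, 32.05607986450195), 64.6431655883789)
```

jog_arm:
  delta_pos:
    - [0.045,-0.0366,0]
    - [0.045,-0.0366,0]
    - [0.045,-0.0366,0]
    - [0.045,-0.0366,0]
    - [0.045,-0.0366,0]
    - [0.045,-0.0366,0]
    - [0.045,-0.0366,0]
    - [0.045,-0.0366,0]
    - [0.045,-0.0366,0]
    - [0.045,-0.0366,0]
  angular:
    - [0,0,-1.2]
    - [0,0,-1.2]
    - [0,0,-1.2]
    - [0,0,-1.2]
    - [0,0,-1.2]
    - [0,0,-1.2]
    - [0,0,-1.2]
    - [0,0,-1.2]
    - [0,0,-1.2]
    - [0,0,-0.6]
  grip: [-1,-1,-1,-1,-1,-1,-1,-1,-1,-1]

```text
time_s: 2.75
ee_pos: [0.6029, 0.1536, 0.2134]
tcp_rot: [-27.4, 89.8, 36.2]
ft_force: [0.6, 1.3, 1.0]
gripper_width: 0.0854
```

jog_arm:
  delta_pos:
    - [-0.009,0.0105,-0.03]
    - [0,0,-0.03]
    - [0,0,-0.02]
    - [0,0,0]
  angular:
    - [0,0,0]
    - [0,0,0]
    - [0,0,0]
    - [0,0,0]
  grip: [-1,-1,-1,-1]

```text
time_s: 3.25
ee_pos: [0.5963, 0.1604, 0.1302]
tcp_rot: [-31.0, 89.8, 32.2]
ft_force: [0.3, 0.3, 0.1]
gripper_width: 0.0851
```

jog_arm:
  delta_pos:
    - [-0.003,0.0045,-0.025]
    - [0,0,-0.025]
    - [0,0,-0.02]
    - [0,0,0]
    - [0,0,0]
  angular:
    - [0,0,0.3]
    - [0,0,0]
    - [0,0,0]
    - [0,0,0]
    - [0,0,0]
  grip: [-1,-1,-1,-1,-1]

```text
time_s: 3.88
ee_pos: [0.596, 0.1658, 0.065]
tcp_rot: [-46.2, 89.4, 17.4]
ft_force: [-0.2, 0.7, -0.3]
gripper_width: 0.0856
```

jog_arm:
  delta_pos:
    - [-0.003,-0.001,-0.012]
    - [0,0,0]
    - [0,0,0]
  angular:
    - [0,0,0]
    - [0,0,0]
    - [0,0,0]
  grip: [-1,-1,-1]

```text
time_s: 4.25
ee_pos: [0.5936, 0.1649, 0.0543]
tcp_rot: [-47.2, 89.2, 16.3]
ft_force: [-0.2, 0.0, 0.8]
gripper_width: 0.0854
```

jog_arm:
  delta_pos:
    - [0,0,0]
    - [0,0,0]
    - [0,0,0]
    - [0,0,0]
    - [0,0,0]
    - [0,0,0]
    - [0,0,0]
    - [0,0,0]
  angular:
    - [0,0,0]
    - [0,0,0]
    - [0,0,0]
    - [0,0,0]
    - [0,0,0]
    - [0,0,0]
    - [0,0,0]
    - [0,0,0]
  grip: [0.6,0.6,0.6,0.6,0.6,0.6,0.6,0.6]

```text
time_s: 5.25
ee_pos: [0.5939, 0.1649, 0.0549]
tcp_rot: [-47.9, 89.2, 15.6]
ft_force: [-0.5, -0.3, 1.4]
gripper_width: 0.0178
```

jog_arm:
  delta_pos:
    - [0,0,0]
    - [0,0,0]
    - [0,0,0]
  angular:
    - [0,0,0]
    - [0,0,0]
    - [0,0,0]
  grip: [1,1,1]

```text
time_s: 5.62
ee_pos: [0.594, 0.1649, 0.0551]
tcp_rot: [-48.0, 89.2, 15.5]
ft_force: [-0.3, -0.0, 1.1]
gripper_width: 0.0168
```

Run:
```python
from h import *
print(monitor.observe()['gripper_width'])
p=cams.camera('scene'); f=p['frame']
cv2.imwrite('pics/c.png',cv2.resize(f[104:204,220:350],(780,600),interpolation=cv2.INTER_CUBIC)[:,:,::-1])
```

```text
0.016757900258322543
```

View pics/c.png

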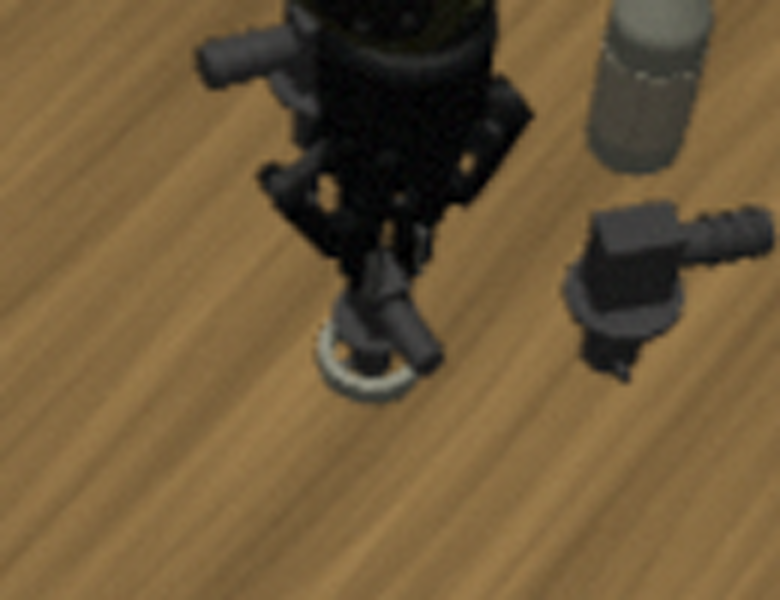

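The fingers hold the small elbow's block (pixel ~(380,300) in the crop). The other elbow, at (640,270), is clear. Lifting now.

jog_arm:
  delta_pos:
    - [0,0,0.01]
    - [0,0,0.02]
    - [0,0,0.03]
    - [0,0,0.03]
    - [0,0,0.02]
    - [0,0,0]
    - [0,0,0]
  angular:
    - [0,0,0]
    - [0,0,0]
    - [0,0,0]
    - [0,0,0]
    - [0,0,0]
    - [0,0,0]
    - [0,0,0]
  grip: [1,1,1,1,1,1,1]

```text
time_s: 6.55
ee_pos: [0.5929, 0.1648, 0.1698]
tcp_rot: [-46.5, 89.2, 17.0]
ft_force: [1.0, -0.7, -1.2]
gripper_width: 0.0162
```

```bash
cat > m.py <<'E'
from h import *
from scipy.spatial.transform import Rotation as Ro
np.set_printoptions(precision=4,suppress=True)
def tool():
    s=monitor.observe();R=Ro.from_euler('xyz',s['tcp_rot'],degrees=True).as_matrix()
    print('t',s['time_s'],'pos',s['ee_pos'],'yawz',round(np.degrees(np.arctan2(R[1,2],R[0,2])),2),'approach',R[:,0],'zaxis',R[:,2],'F',s['ft_force'],'T',s['ft_torque'],'w',s['gripper_width'],'q6',s['q'][5]); return s,R
def elbow(p,s,R):
    c=cloud(p); ok=p['depth']>0
    e=s['ee_pos']; 
    y=R[:,2]; x=np.cross(y,[0,0,1.]);
    d=c-e; X=d@x; Y=d@y; Z=d[...,2]
    sel=ok&(abs(Y)<.016)&(X>.018)&(X<.065)&(Z>-.03)&(Z<.03)
    P=c[sel]; 
    print('barb+',len(P),'maxX',np.percentile(X[sel],98) if len(P) else 0)
    sel=sel|(ok&(abs(Y)<.016)&(X<-.018)&(X>-.065)&(Z>-.03)&(Z<.03))
    P=c[sel]
    if len(P)>5:
        print(' n',len(P),'X range',np.percentile(X[sel],[2,98]),'Yrange',np.percentile(Y[sel],[3,50,97]),'Zrel',np.percentile(Z[sel],[3,97]))
E
python3 - <<'E'
from m import *
s,R=tool()
for n in('top','scene'): 
    p=cams.camera(n); print(n); elbow(p,s,R)
    k=p['mtx']@(p['R']@s['ee_pos']+p['t']);u,v=(k[:2]/k[2]).astype(int)
    cv2.imwrite(f'pics/d_{n}.png',cv2.resize(p['frame'][v-40:v+60,u-65:u+65],(780,600),interpolation=cv2.INTER_CUBIC)[:,:,::-1])
E
```

```text
t 6.55 pos [0.5929 0.1648 0.1698] yawz 63.52 approach [ 0.0131  0.004  -0.9999] zaxis [0.4458 0.8951 0.0094] F [ 1.0116 -0.692  -1.1689] T [ 0.017   0.0031 -0.0036] w 0.01624812300969019 q6 -51.442963360980684
top
barb+ 8 maxX 0.04863337198954994
 n 8 X range [0.0409 0.0486] Yrange [-0.0089 -0.0076 -0.0059] Zrel [0.0039 0.0145]
scene
barb+ 80 maxX 0.04809830312027232
 n 83 X range [-0.0189  0.0481] Yrange [-0.0087 -0.0023  0.0073] Zrel [-0.0149  0.016 ]
```

View pics/d_scene.png

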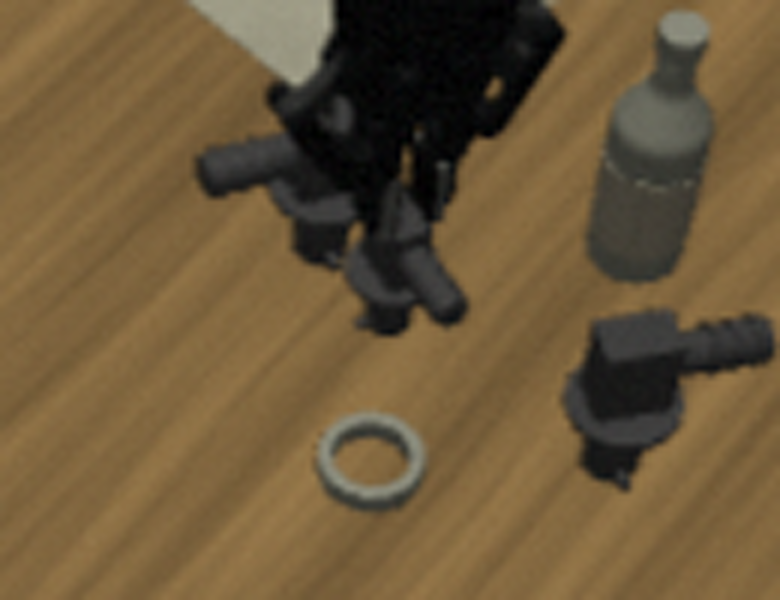

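jog_arm:
  delta_pos:
    - [-0.01,-0.045,0]
    - [-0.01,-0.045,0]
    - [-0.01,-0.045,0]
    - [-0.01,-0.045,0]
    - [-0.01,-0.045,0]
    - [-0.01,-0.045,0]
    - [-0.008,-0.035,0]
    - [0,0,0]
    - [0,0,0]
  angular:
    - [0,0,5]
    - [0,0,5]
    - [0,0,5]
    - [0,0,5]
    - [0,0,5]
    - [0,0,5]
    - [0,0,4]
    - [0,0,0]
    - [0,0,0]
  grip: [1,1,1,1,1,1,1,1,1]

```text
time_s: 7.78
ee_pos: [0.5191, -0.1482, 0.1622]
tcp_rot: [2.0, 89.4, 100.6]
ft_force: [-0.3, -0.0, -1.2]
gripper_width: 0.0166
```

```bash
python3 -c "
from m import *
tool()"
```

```text
t 7.775 pos [ 0.5191 -0.1482  0.1622] yawz 98.66 approach [-0.0019  0.01   -0.9999] zaxis [-0.1506  0.9885  0.0102] F [-0.3301 -0.0124 -1.2254] T [-0.0218 -0.0205 -0.0409] w 0.016588385173121684 q6 -118.91479609569525
```

jog_arm:
  delta_pos:
    - [0.0026,-0.0028,-0.015]
    - [0,0,-0.02]
    - [0,0,-0.012]
    - [0,0,0]
    - [0,0,0]
  angular:
    - [0,0,0]
    - [0,0,0]
    - [0,0,0]
    - [0,0,0]
    - [0,0,0]
  grip: [1,1,1,1,1]

```text
time_s: 8.4
ee_pos: [0.5224, -0.1482, 0.1111]
tcp_rot: [10.0, 89.3, 108.8]
ft_force: [-0.1, -1.0, 0.0]
gripper_width: 0.0166
```

Run:
```python
from m import *
s,R=tool()
for n in('top','scene'): 
    p=cams.camera(n); print(n); elbow(p,s,R)
    k=p['mtx']@(p['R']@s['ee_pos']+p['t']);u,v=(k[:2]/k[2]).astype(int)
    cv2.imwrite(f'pics/e_{n}.png',cv2.resize(p['frame'][v-40:v+60,u-65:u+65],(780,600),interpolation=cv2.INTER_CUBIC)[:,:,::-1])
```

```text
t 8.4 pos [ 0.5224 -0.1482  0.1111] yawz 98.81 approach [-0.0037  0.0108 -0.9999] zaxis [-0.1532  0.9881  0.0112] F [-0.0734 -1.0058  0.0444] T [-0.0146  0.0121  0.0148] w 0.01659418078649322 q6 -119.01934268134147
top
barb+ 0 maxX 0
scene
barb+ 92 maxX 0.0482770594550166
 n 96 X range [-0.0191  0.0483] Yrange [-0.0087 -0.003   0.0068] Zrel [-0.015   0.0158]
```

View pics/e_scene.png

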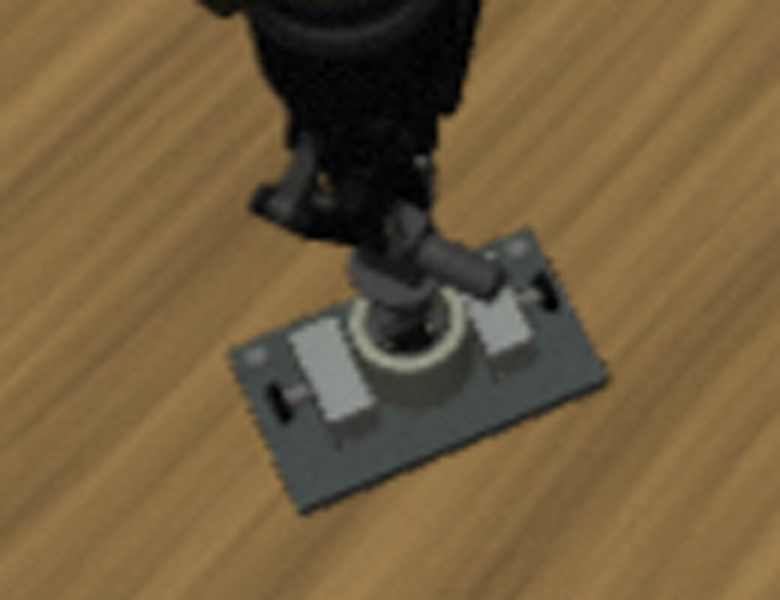

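jog_arm:
  delta_pos:
    - [-0.0006,-0.0028,0]
    - [0,0,0]
    - [0,0,0]
  angular:
    - [0,-0.7,0]
    - [0,0,0]
    - [0,0,0]
  grip: [1,1,1]

```text
time_s: 8.88
ee_pos: [0.5221, -0.1516, 0.1123]
tcp_rot: [-57.2, 89.1, 41.6]
ft_force: [-0.3, -0.2, -0.8]
gripper_width: 0.0164
```

jog_arm:
  delta_pos:
    - [0,0,-0.006]
    - [0,0,-0.004]
    - [0,0,-0.003]
    - [0,0,0]
    - [0,0,0]
  angular:
    - [0,0,0]
    - [0,0,0]
    - [0,0,0]
    - [0,0,0]
    - [0,0,0]
  grip: [1,1,1,1,1]

```text
time_s: 9.5
ee_pos: [0.522, -0.1515, 0.0981]
tcp_rot: [-55.4, 89.1, 43.4]
ft_force: [-0.6, 0.6, -0.7]
gripper_width: 0.0166
```

```bash
python3 -c "
from m import *
tool()"
```

```text
t 9.5 pos [ 0.522  -0.1515  0.0981] yawz 98.8 approach [ 0.0109  0.0103 -0.9999] zaxis [-0.153   0.9882  0.0085] F [-0.5713  0.5927 -0.7098] T [-0.0115  0.0319 -0.0045] w 0.016618761391135647 q6 -119.63961308370045
```

jog_arm:
  delta_pos:
    - [0,0,-0.003]
    - [0,0,-0.002]
    - [0,0,-0.001]
    - [0,0,0]
  angular:
    - [0,0,0]
    - [0,0,0]
    - [0,0,0]
    - [0,0,0]
  grip: [1,1,1,1]

```text
time_s: 10.0
ee_pos: [0.5221, -0.1515, 0.0918]
tcp_rot: [-56.6, 89.1, 42.2]
ft_force: [0.5, 0.4, -1.2]
gripper_width: 0.0166
```

jog_arm:
  delta_pos:
    - [0,0,-0.001]
    - [0,0,-0.001]
  angular:
    - [0,0,0]
    - [0,0,0]
  grip: [1,1]

```text
time_s: 10.25
ee_pos: [0.5222, -0.1515, 0.0899]
tcp_rot: [-57.3, 89.1, 41.5]
ft_force: [1.2, -0.9, -0.2]
gripper_width: 0.016
```

jog_arm:
  delta_pos:
    - [0,0,-0.0008]
    - [0,0,-0.0005]
  angular:
    - [0,0,0]
    - [0,0,0]
  grip: [1,1]

```text
time_s: 10.5
ee_pos: [0.5226, -0.1517, 0.0889]
tcp_rot: [-61.1, 89.1, 37.7]
ft_force: [-0.1, 0.5, 3.9]
gripper_width: 0.0162
```

jog_arm:
  delta_pos:
    - [0,0,-0.0005]
    - [0,0,-0.0005]
  angular:
    - [0,0,0]
    - [0,0,0]
  grip: [1,1]

```text
time_s: 10.75
ee_pos: [0.523, -0.1518, 0.0886]
tcp_rot: [-65.0, 89.0, 33.8]
ft_force: [1.1, 0.1, 6.0]
gripper_width: 0.0167
```

jog_arm:
  delta_pos:
    - [-0.0008,0.0003,-0.0004]
    - [0,0,-0.0004]
    - [0,0,-0.0004]
    - [0,0,-0.0004]
    - [0,0,-0.0004]
  angular:
    - [0,0,-2]
    - [0,0,-2]
    - [0,0,-2]
    - [0,0,-2]
    - [0,0,-2]
  grip: [1,1,1,1,1]

```text
time_s: 11.38
ee_pos: [0.5216, -0.1514, 0.0855]
tcp_rot: [-61.1, 89.1, 27.1]
ft_force: [0.2, -0.1, -1.6]
gripper_width: 0.0163
```

```bash
python3 -c "
from m import *
tool()"
```

```text
t 11.375 pos [ 0.5216 -0.1514  0.0855] yawz 88.23 approach [ 0.0137  0.007  -0.9999] zaxis [0.0309 0.9995 0.0075] F [ 0.2077 -0.1004 -1.5913] T [-0.0444 -0.0312  0.0129] w 0.016269785067051293 q6 -108.97024054855842
```

jog_arm:
  delta_pos:
    - [0,0,-0.001]
    - [0,0,-0.001]
    - [0,0,-0.001]
    - [0,0,-0.0005]
  angular:
    - [0,0,0]
    - [0,0,0]
    - [0,0,0]
    - [0,0,0]
  grip: [1,1,1,1]

```text
time_s: 11.88
ee_pos: [0.5213, -0.1511, 0.081]
tcp_rot: [-56.7, 89.2, 31.5]
ft_force: [-0.0, 1.0, -1.0]
gripper_width: 0.017
```

jog_arm:
  delta_pos:
    - [0,0,-0.0005]
    - [0,0,-0.0005]
  angular:
    - [0,0,0]
    - [0,0,0]
  grip: [1,1]

```text
time_s: 12.12
ee_pos: [0.5213, -0.1511, 0.08]
tcp_rot: [-56.9, 89.2, 31.4]
ft_force: [0.2, -0.6, -0.6]
gripper_width: 0.0167
```

jog_arm:
  delta_pos:
    - [0,0,-0.0005]
    - [0,0,-0.0005]
  angular:
    - [0,0,0]
    - [0,0,0]
  grip: [1,1]

```text
time_s: 12.38
ee_pos: [0.5215, -0.1513, 0.0793]
tcp_rot: [-59.5, 89.1, 28.8]
ft_force: [1.2, -0.1, 4.2]
gripper_width: 0.0167
```

```bash
python3 -c "
from m import *
tool()"
```

```text
t 12.375 pos [ 0.5215 -0.1513  0.0793] yawz 88.24 approach [ 0.0132  0.0073 -0.9999] zaxis [0.0307 0.9995 0.0077] F [ 1.2134 -0.1033  4.2146] T [-0.0238 -0.0612 -0.0041] w 0.016727082567095215 q6 -108.99058163045
```

jog_arm:
  delta_pos:
    - [0,0,-0.0003]
    - [0,0,-0.0003]
  angular:
    - [0,0,-3]
    - [0,0,-3]
  grip: [1,1]

```text
time_s: 12.62
ee_pos: [0.5218, -0.1514, 0.0791]
tcp_rot: [-62.0, 89.1, 20.1]
ft_force: [0.6, 0.2, 0.5]
gripper_width: 0.0163
```

jog_arm:
  delta_pos:
    - [0,0,-0.0003]
    - [0,0,-0.0003]
  angular:
    - [0,0,-3]
    - [0,0,-3]
  grip: [1,1]

```text
time_s: 12.88
ee_pos: [0.5218, -0.1516, 0.0786]
tcp_rot: [-63.0, 89.1, 12.9]
ft_force: [-0.2, 0.2, 1.6]
gripper_width: 0.0163
```

jog_arm:
  delta_pos:
    - [0,0,-0.0004]
    - [0,0,-0.0004]
  angular:
    - [0,0,-3]
    - [0,0,-3]
  grip: [1,1]

```text
time_s: 13.12
ee_pos: [0.5219, -0.1518, 0.0782]
tcp_rot: [-64.7, 89.1, 4.9]
ft_force: [0.4, 1.7, 3.5]
gripper_width: 0.0168
```

jog_arm:
  delta_pos:
    - [0,0,-0.0004]
    - [0,0,-0.0004]
  angular:
    - [0,0,-3]
    - [0,0,-3]
  grip: [1,1]

```text
time_s: 13.38
ee_pos: [0.5223, -0.152, 0.0782]
tcp_rot: [-66.6, 89.0, -3.1]
ft_force: [-0.4, -0.8, 3.3]
gripper_width: 0.0164
```

```bash
python3 -c "
from m import *
tool()"
```

```text
t 13.375 pos [ 0.5223 -0.152   0.0782] yawz 63.48 approach [ 0.0174 -0.001  -0.9998] zaxis [0.4465 0.8948 0.0069] F [-0.4312 -0.8436  3.2737] T [0.0261 0.1089 0.0075] w 0.016444572672094728 q6 -83.88449145966497
```

jog_arm:
  delta_pos:
    - [-0.0005,0.0006,-0.0004]
    - [0,0,-0.0004]
  angular:
    - [0,0,-3]
    - [0,0,-3]
  grip: [1,1]

```text
time_s: 13.62
ee_pos: [0.5222, -0.1518, 0.0782]
tcp_rot: [-68.8, 88.9, -11.6]
ft_force: [-0.1, -0.7, 1.5]
gripper_width: 0.0168
```

```bash
python3 -c "
from m import *
tool()"
```

```text
t 13.625 pos [ 0.5222 -0.1518  0.0782] yawz 57.28 approach [ 0.0185 -0.0038 -0.9998] zaxis [0.5405 0.8413 0.0068] F [-0.0961 -0.715   1.5179] T [-0.1294  0.0492  0.0496] w 0.01675536883112325 q6 -77.52111146782174
```

jog_arm:
  delta_pos:
    - [0,0,-0.0004]
    - [0,0,-0.0004]
  angular:
    - [0,0,0]
    - [0,0,0]
  grip: [1,1]

```text
time_s: 13.88
ee_pos: [0.5226, -0.152, 0.078]
tcp_rot: [-69.8, 88.9, -12.5]
ft_force: [-0.9, 0.3, 4.9]
gripper_width: 0.0164
```

```bash
python3 -c "
from m import *
tool()"
```

```text
t 13.875 pos [ 0.5226 -0.152   0.078 ] yawz 57.37 approach [ 0.0195 -0.0043 -0.9998] zaxis [0.5392 0.8421 0.0069] F [-0.9196  0.3051  4.9333] T [-0.1023  0.1088 -0.0461] w 0.01635340074797103 q6 -77.60540454505974
```

jog_arm:
  delta_pos:
    - [-0.0007,0.0008,-0.0004]
    - [0,0,-0.0004]
  angular:
    - [0.4,0.35,-3]
    - [0,0,-3]
  grip: [1,1]

```text
time_s: 14.12
ee_pos: [0.5222, -0.1515, 0.0777]
tcp_rot: [-49.8, 89.2, 1.5]
ft_force: [-1.1, 0.2, 4.1]
gripper_width: 0.0165
```

jog_arm:
  delta_pos:
    - [0,0,-0.0004]
    - [0,0,-0.0004]
  angular:
    - [0,0,-3]
    - [0,0,-3]
  grip: [1,1]

```text
time_s: 14.38
ee_pos: [0.5225, -0.1518, 0.0774]
tcp_rot: [-51.9, 89.1, -6.6]
ft_force: [0.0, -1.2, 4.5]
gripper_width: 0.0166
```

```bash
python3 -c "
from m import *
tool()"
```

```text
t 14.375 pos [ 0.5225 -0.1518  0.0774] yawz 45.26 approach [ 0.0152 -0.0018 -0.9999] zaxis [0.7039 0.7102 0.0095] F [ 0.0103 -1.209   4.5355] T [-0.0894  0.2097  0.1224] w 0.016630282412238684 q6 -65.53791617628069
```

jog_arm:
  delta_pos:
    - [-0.0004,0.0004,0.0003]
    - [0,0,0.0001]
  angular:
    - [0,0,0]
    - [0,0,0]
  grip: [1,1]

```text
time_s: 14.62
ee_pos: [0.522, -0.1514, 0.0775]
tcp_rot: [-52.1, 89.1, -6.7]
ft_force: [0.0, -0.6, 1.0]
gripper_width: 0.0163
```

jog_arm:
  delta_pos:
    - [0,0,0.0003]
    - [0,0,0.0001]
  angular:
    - [0,0,0]
    - [0,0,0]
  grip: [1,1]

```text
time_s: 14.88
ee_pos: [0.5218, -0.1514, 0.0776]
tcp_rot: [-51.4, 89.2, -5.9]
ft_force: [0.6, -0.5, -0.0]
gripper_width: 0.0165
```

jog_arm:
  delta_pos:
    - [0,0,0.0003]
    - [0,0,0.0001]
  angular:
    - [0,0,0]
    - [0,0,0]
  grip: [1,1]

```text
time_s: 15.12
ee_pos: [0.5217, -0.1513, 0.0776]
tcp_rot: [-50.7, 89.2, -5.2]
ft_force: [1.8, -1.2, -1.3]
gripper_width: 0.0164
```

jog_arm:
  delta_pos:
    - [0,0,0.0003]
    - [0,0,0.0003]
  angular:
    - [0,0,0]
    - [0,0,0]
  grip: [1,1]

```text
time_s: 15.38
ee_pos: [0.5214, -0.1511, 0.0777]
tcp_rot: [-49.2, 89.3, -3.7]
ft_force: [1.5, -0.6, -5.8]
gripper_width: 0.0166
```

jog_arm:
  delta_pos:
    - [0.0002,0,-0.0004]
    - [0,0,-0.0003]
    - [0,0,-0.0003]
    - [0,0,-0.0003]
  angular:
    - [0,0,-3]
    - [0,0,-3]
    - [0,0,-3]
    - [0,0,-3]
  grip: [1,1,1,1]

```text
time_s: 15.88
ee_pos: [0.5215, -0.1514, 0.0769]
tcp_rot: [-53.0, 89.2, -19.8]
ft_force: [-0.9, -2.3, -1.4]
gripper_width: 0.0165
```

```bash
python3 -c "
from m import *
tool()"
```

```text
t 15.875 pos [ 0.5215 -0.1514  0.0769] yawz 33.22 approach [ 0.0124 -0.0044 -0.9999] zaxis [0.8366 0.5478 0.0079] F [-0.9322 -2.2758 -1.4161] T [-0.2974 -0.0054  0.2188] w 0.016523047042036294 q6 -53.274887442223175
```

jog_arm:
  delta_pos:
    - [0,0,-0.0003]
    - [0,0,-0.0003]
    - [0,0,-0.0003]
    - [0,0,-0.0002]
    - [0,0,0]
  angular:
    - [0,0,-3]
    - [0,0,-3]
    - [0,0,-2.5]
    - [0,0,-1.5]
    - [0,0,0]
  grip: [1,1,1,1,1]

```text
time_s: 16.5
ee_pos: [0.5212, -0.1517, 0.0763]
tcp_rot: [-57.4, 89.3, -34.5]
ft_force: [-0.1, -1.6, -1.6]
gripper_width: 0.0164
```

Run:
```python
from m import *
s,R=tool()
p=cams.camera('scene'); elbow(p,s,R)
```

```text
t 16.5 pos [ 0.5212 -0.1517  0.0763] yawz 22.95 approach [ 0.0106 -0.0073 -0.9999] zaxis [0.9208 0.3899 0.0069] F [-0.0923 -1.587  -1.6257] T [-0.1509  0.0046  0.1977] w 0.016429863378363555 q6 -42.83324075980816
barb+ 101 maxX 0.04822370003693149
 n 102 X range [0.0181 0.0482] Yrange [-0.0057  0.0039  0.0109] Zrel [-0.0266  0.0166]
```

jog_arm:
  delta_pos:
    - [0,0,0]
    - [0,0,0]
    - [0,0,0]
    - [0,0,0]
    - [0,0,0]
    - [0,0,0]
  angular:
    - [0,0,0]
    - [0,0,0]
    - [0,0,0]
    - [0,0,0]
    - [0,0,0]
    - [0,0,0]
  grip: [0,-0.5,-1,-1,-1,-1]

```text
time_s: 17.3
ee_pos: [0.5215, -0.1516, 0.0767]
tcp_rot: [-54.5, 89.2, -31.4]
ft_force: [0.1, -1.2, -0.2]
gripper_width: 0.0852
```

jog_arm:
  delta_pos:
    - [0,0,0.02]
    - [0,0,0.03]
    - [0,0,0.04]
    - [0,0,0.04]
    - [0,0,0.02]
    - [0,0,0]
    - [-0.04,0.04,0]
    - [-0.04,0.04,0]
    - [-0.04,0.04,0]
    - [0,0,0]
  angular:
    - [0,0,0]
    - [0,0,0]
    - [0,0,0]
    - [0,0,0]
    - [0,0,0]
    - [0,0,0]
    - [0,0,0]
    - [0,0,0]
    - [0,0,0]
    - [0,0,0]
  grip: [-1,-1,-1,-1,-1,-1,-1,-1,-1,-1]

```text
time_s: 18.55
ee_pos: [0.3953, -0.0282, 0.2249]
tcp_rot: [-74.7, 89.7, -51.8]
ft_force: [1.0, 0.6, -0.1]
gripper_width: 0.0851
```

Run:
```python
from m import *
tool(); ims=[]
for n in('top','scene'):
    p=cams.camera(n); c=cloud(p); ok=p['depth']>0
    r=ok&(np.hypot(c[...,0]-.5217,c[...,1]+.151)<.06)
    m=r&(c[...,2]>.093)&(c[...,2]<.106)
    print(n,'top face',m.sum(),'z',np.percentile(c[m][:,2],[10,50,90]),cv2.minAreaRect((c[m][:,:2]*1000).astype(np.float32)))
    m=r&(c[...,2]>.07)&(c[...,2]<.106); print(' all',cv2.minAreaRect((c[m][:,:2]*1000).astype(np.float32)))
    k=p['mtx']@(p['R']@np.array([.522,-.151,.07])+p['t']);u,v=(k[:2]/k[2]).astype(int)
    ims.append(cv2.resize(p['frame'][v-35:v+35,u-35:u+35],(390,390),interpolation=cv2.INTER_CUBIC))
cv2.imwrite('pics/f.png',np.hstack(ims)[:,:,::-1])
```

```text
t 18.55 pos [ 0.3953 -0.0282  0.2249] yawz 22.95 approach [ 0.0036 -0.0046 -1.    ] zaxis [0.9209 0.3899 0.0015] F [ 0.9862  0.5819 -0.1328] T [-0.0068 -0.0273  0.0442] w 0.08511893770809438 q6 -32.11337537634557
top top face 85 z [0.0942 0.0975 0.0998] ((528.4881591796875, -164.1207733154297), (19.255037307739258, 59.08145523071289), 25.910364151000977)
 all ((529.6029052734375, -167.16351318359375), (19.40283203125, 65.6434555053711), 25.024269104003906)
scene top face 89 z [0.095 0.098 0.1  ] ((529.3192138671875, -163.37380981445312), (19.615509033203125, 61.75009536743164), 28.99687385559082)
 all ((528.9544067382812, -165.89950561523438), (21.38274383544922, 65.40647888183594), 26.575716018676758)
```

View pics/f.png

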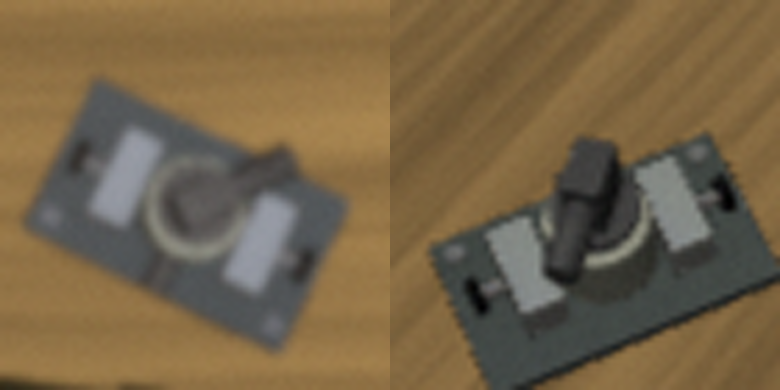

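```bash
python3 -c "
from h import *
print(ctrl.close_job())"
```

```text
the job is handed in; nothing more can be done
None
```

The smallest elbow is out of its cup, screwed into the flow head, released, and the job is handed in. No verdict was reported.

**Gaps:** I pressed on the ledge at up to about 6 N while turning clockwise. The lugs dropped about 10 mm into the thread, near tool yaw 88°.

**Seal touch:** With a press of about 1.5 to 5 N, the elbow stopped going down at a yaw of about 70°. The thread drew it in again from about 55°. A light upward pull there moved it by only about 0.3 mm, so it was held against the seal.

**Final turn:** I stopped at tool yaw 23°, about 47° past touch. That puts the seal at about 1.9 to 2.1 mm pressed, inferred from tool height and thread pitch, not measured directly.

**Last checks:** After letting go, the pictures show the elbow upright in the head.
- Its top is at about 98 to 100 mm, so its origin is near port z 22 mm.
- The arm drew back, and the last force reading was about 1 N.
- The whole run took about 18.6 s.

**Disagreements:**
- The pictures put the elbow's yaw at 25 to 29°, where the tool read 23°. It may have twisted back slightly, which would make it about 41 to 45° past touch and still within the band.
- By the height reference from the ledge contact, the touch came 0.2 to 0.9 mm higher than the stated seal range. I trusted the relative heights.
- I did not re-measure the other things on the desk. The arm stayed clear of them throughout.

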